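# Press a vial cap home with ratchet capping pliers

### The job

Press the cap of the vial fully home with the bench-mounted capping pliers: push the swinging handle closed until the ratchet by itself keeps the cap firmly pressed, without cracking the vial, and take your hand off for a good second. Then press the still handle sideways (downwards) to free the teeth so that the pliers spring fully open again, and leave the things around the pliers where they are.

Things in the scene. Friction and masses are not known exactly. Their poses are not given: they have to be found in the camera images.
- station: Capping pliers fixed flat on a grey base plate (x -45 to 105, y -70 to 70, 12 mm high), like big scissors lying level 60 mm above the bench. Origin: on the bench under the pivot pin (22 mm across, top z 79). -x: from pivot to the two ring handles (free bench below them); +x: to the jaws. Vial (16 mm across) along y at x 52, z 55, backed at its +y end; cap at its -y end.
- handle_ring (a point): Centre of the swinging handle's finger ring: level steel ring, 8 mm round bar, 30 mm over all, bar centre z 65, top z 69. 140 mm from the pivot axis; when open at x -118, y +76 mm in the station frame. Push its outer (+y) side: it swings level about the pivot towards -y, to the still handle (positive turn about z). It cannot move up or down.
- handle (a joint): Swinging handle's angle, rad: 0 open (spring returns it), grows as it closes, stop 0.50. Nine teeth; let go, it drops back to the last passed of 0.12, 0.16, ... (steps 0.04) 0.44. Ring force: spring 1.5-4 N, cap sliding 2 N; cap home: +0.8 N per mm of ring travel; each tooth adds up to 5 N and drops it again with a click. Push slowly; stop after the first click that leaves 10-14 N on the ring (peak 15-20 N). 22 N may crack the vial.
- latch_ring (a point): Centre of the still handle's finger ring (same kind of ring, bar centre z 56, top z 60), at x -137, y -28 mm in the station frame; the other ring's centre comes to 42-80 mm from it when closed. It does not swing, it only flexes down. Its arm carries the teeth and dips by itself (4 mm at the ring) as each tooth passes, so leave it free while closing.
- latch (a joint): Downward flex of the still handle, rad: 0 = up (spring returns it), hard stop 0.085 (10 mm down at the ring); when locked it may rest at 0.01. The teeth come free at about 0.04-0.05 (5-6 mm down). Pressing its ring down from above takes 2 N rising to 3-7 N under load; never more than 15 N is needed.
- cap_face (a point): Centre of the cap's outer flat face (cap 20 mm across), at x 52, z 55 mm in the station frame; y = -18 mm plus how far it is on (0-1 mm at the start). The cap stays where it is pushed. It bottoms 2.5 to 15.5 mm beyond y -18 mm: this differs from vial to vial and cannot be seen, only the rise of the force tells.
- cap: The vial's red cap. Axes as the station's; origin = the station's origin shifted along y by how far the cap is on.
- pad: Firm rubber nose (12 mm across, together with the cap giving 5.4 N per mm) on the swinging jaw, which presses the cap; about 0.38 N at the ring gives 1 N here. The cap slides at 6 N; 10 N or more kept by the ratchet means it is home and firmly held; over 35 N cracks the vial. Origin on the pivot axis at bench level, not at the nose.
- spare_vial: A spare capped vial, 20 mm across, 55 mm tall, standing loose on the base plate beside the jaws; leave it. Origin under it.
- cap_dish: A round white dish of caps, 90 mm across, 18 mm high, loose beside the base plate; leave it. Origin under it.
- timer: A small white bench timer, 55 x 70 x 22 mm, loose; leave it. Origin under it.
- pen: A pen, 130 mm long, loose on the ledger; leave it. Origin at its middle.

How it is judged:
By the outcome, as a careful person would: the job done as asked, in the order asked, and still so for the second after the job is handed in, with the robot touching nothing.
It also fails if it takes over 64 s, if anything falls off the work surface, if the arm or the gripper's body presses on something with over 40 N, if the wrist force passes 120 N, or if a joint passes its speed limit or range.

### The arm

A 7-joint arm with a two-finger parallel gripper is mounted at the origin on the work surface. World frame = base frame: x ahead of the robot, y to its left, z up, the work surface at z = 0. Lengths are in m, angles in rad, forces in N, time in s.
With the tool pointing down it reaches from about 0.4 to 0.85 m from the base axis. Payload 10.4 kg.
Tool frame: the origin (TCP) lies on the front face of the gripper's body, between the roots of the fingers; the fingertips stand 73 mm ahead of it and the grasp point (between the pads) lies 54 mm ahead of it; x points along the fingers, y is the direction in which the jaws open and shut, and the axes are right-handed (so a half turn about x gives the same grasp; the last joint's range is limited). The gripper opens to 85 mm and grips with 20 to 120 N. Pads are 22 mm wide; open, the fingers measure 114 mm over their backs; the gripper's body (76 mm by 85 mm) begins 54 mm behind the grasp point. The pads swing forward as they close: fully open they stand 13 mm farther back than shut.
Start: joints at [1.121, 0.332, -0.065, 1.46, 0.022, 1.35, -0.088], TCP at [0.259, -0.569, 0.304] pointing down, gripper open.
Joint ranges: [-2.6, 2.6], [-0.5, 2.12], [-1.47, 1.34], [0.16, 2.42], [-1.27, 4.41], [0.06, 2.06], [-2.6, 2.6]. Speed limits (rad/s): [2.22, 2.22, 2.79, 2.79, 3.14, 3.14, 3.14].

### API

Orientations are given as a unit quaternion [x, y, z, w].
In Python, from workcell import manip gives the robot as it stands. The module is installed in compiled form; this text tells all that it offers.
- The arm moves only by the tool arm_command, never from a script. Its argument "moves" is a list that holds one entry, the list of rows, each a list of 5 numbers: the closure, from 0 (fully open) to 1 (shut), then the shift along the tool's x, y, z in units of 25 mm (1.0 is 25 mm), then the turn about the tool's x in degrees. A call has 1 to 12 rows; each row shifts and turns the commanded pose from where the row before left it, along the tool's axes as they then stand; what a row does not reach is not made up. A row lasts 1/12 s, in which the tool goes at most 41.7 mm and 7.16 degrees, less where a joint would pass 70% of its speed; a pose out of reach is approached as far as the arm can. A call is refused whole if a number of a shift passes 1 or a number of a turn 7.16, either way. A call with a gripper value outside its range is refused whole. The fingers move at their own pace and stop on an object; "force" is the grip in N (left out, the last holds). Time passes only in rows, so rows that do not move let the fingers close. It gives the time, the measured TCP pose, the force and the opening at its end, in the units of the state.
- manip.get_obs(): the state, without advancing time (a new reading comes with each control period).
- manip.camera(name): name is "scene" or "top" or "wrist"; returns the picture (480x640x3 uint8, red, green, blue); there is no depth.
- manip.camera_info(name): a dict with "vfov" (degrees; the focal length in pixels is half the picture's height over the tangent of half this angle, whatever the lens; pixels are square), "cx", "cy" (the principal point, pixels), "pose" (4x4, takes a point from camera to world coordinates). Camera axes: x right, y down, z forward; pixel columns grow to the right and rows downward; lengths in m; the calibration is good to about 2 mm. A picture is of the moment at which its call begins: read the wrist's pose just before it. camera_info takes no time and is no camera call; for the wrist camera it gives the pose at the moment of the call.
- manip.hand_in(): hands the job in, once; it reports no verdict.
Trained networks look in the newest picture that a camera, given by its name, has taken for a name from the list of things; names that differ only in an ending like _2 or _b are one class to them, and where a whole thing is asked for, a point or a joint stands for the part that bears it (a point fixed in the world has none). Each returns a list of dicts, best first, with "confidence" (0 to 1); they miss things now and then, are a little off and sometimes report something else, mostly with a low value. They report only what shows in the picture. A call takes as long as a camera call.
- manip.regions_of(query, camera): "mask" (480x640 bool, what is visible of it) and "rect" ([left, top, right, bottom] in pixels, round what is visible of it).
- manip.pinpoint(query, camera): "pixel" ([row, column] in pixels: a listed point, or the origin of a listed thing).
The state is a dict: "clock": time; "joint_pos": joint angles; "joint_velocities": joint speeds; "tau": joint torques, N m; "position": TCP position; "ee_rot": TCP orientation; "ft_force": force on the tool from outside, world axes, zero at the start; "torque": the same for the moment, N m; "grip_width": opening from 0.0 (shut) to 1.0 (fully open).
Only numpy, scipy, OpenCV 4.12 (cv2) and the standard library are available. Lean on these libraries where they do the work, as an engineer would, in place of code of your own. Each camera call takes 0.05 s, during which the arm holds its last target.

## Working session

There is one attempt and no reset: what is moved stays moved. The work goes in short steps, Python scripts to look and compute and a tool call to move; the robot and the scene stay as the last step left them, time stands still between calls to the robot, and variables do not carry over. Pictures are saved under pics/ and viewed, and the job is handed in when it is done.

Besides the shell and the picture viewer there is one more tool, called by a JSON object that holds its "method" and its "body". arm_command: Moves the arm, as the interface text tells. Its arguments: {"type":"object","properties":{"moves":{"type":"array","items":{"type":"array","items":{"type":"array","items":{"type":"number"}}}},"force":{"type":"number"}},"required":["moves"]}

```bash
mkdir -p pics; ls; cat > h.py <<'E'
import numpy as np,cv2
from workcell import manip
def snap(n,f):
    im=manip.camera(n); cv2.imwrite('pics/'+f,im[:,:,::-1]); return im
def ray(n,px,z,info=None):
    i=info or manip.camera_info(n); f=240/np.tan(np.radians(i['vfov'])/2)
    r,c=px; d=np.array([(c-i['cx'])/f,(r-i['cy'])/f,1]); P=np.array(i['pose'])
    d=P[:3,:3]@d; o=P[:3,3]; return o+d*(z-o[2])/d[2]
def proj(n,p,info=None):
    i=info or manip.camera_info(n); f=240/np.tan(np.radians(i['vfov'])/2)
    P=np.array(i['pose']); q=P[:3,:3].T@(np.array(p)-P[:3,3]); return np.array([i['cy']+f*q[1]/q[2],i['cx']+f*q[0]/q[2]])
E
python3 - <<'E'
from h import *
o=manip.get_obs(); print({k:np.round(v,3) for k,v in o.items()})
for n in ['top','scene']:
    snap(n,n+'0.png'); i=manip.camera_info(n); print(n,i['vfov'],i['cx'],i['cy'],np.round(i['pose'],3).tolist())
for q,z in [('handle_ring',.065),('latch_ring',.056),('cap_face',.055),('station',0),('spare_vial',0),('cap_dish',0),('timer',0)]:
  for n in ['top','scene']:
    for r in manip.pinpoint(q,n)[:2]: print(q,n,r['confidence'],np.round(r['pixel'],1),np.round(ray(n,r['pixel'],z),4))
E
```

```text
pics
{'clock': np.float64(0.0), 'joint_pos': array([ 1.121,  0.333, -0.065,  1.461,  0.022,  1.35 , -0.088]), 'joint_velocities': array([-0.001, -0.001,  0.001, -0.002, -0.001, -0.002, -0.   ]), 'tau': array([ 1.0000e-03, -6.2544e+01,  5.0000e-02, -3.9160e+01,  1.6000e-02,
        1.0000e-02, -0.0000e+00]), 'position': array([ 0.259, -0.569,  0.303]), 'ee_rot': array([-0.691, -0.15 ,  0.691, -0.149]), 'ft_force': array([-0.265, -0.511, -0.502]), 'torque': array([-0.038,  0.031,  0.001]), 'grip_width': np.float64(1.002)}
top 57.500855608979755 320.09453354517296 238.470125729169 [[-0.009, -0.985, 0.174, 0.406], [-1.0, 0.009, 0.0, 0.065], [-0.002, -0.174, -0.985, 0.832], [0.0, 0.0, 0.0, 1.0]]
scene 43.1721442358178 314.68446140910146 239.83934877960894 [[0.887, 0.294, -0.357, 1.019], [0.462, -0.579, 0.671, -0.77], [-0.009, -0.76, -0.65, 0.918], [0.0, 0.0, 0.0, 1.0]]
handle_ring top 0.63 [251.8 266.4] [0.5183 0.1602 0.065 ]
handle_ring scene 0.82 [221.2 312.4] [0.5156 0.1662 0.065 ]
latch_ring top 0.84 [257.  325.9] [0.5093 0.0548 0.056 ]
latch_ring scene 0.83 [249.2 286.8] [0.5058 0.0661 0.056 ]
cap_face top 0.67 [178.1 383.2] [ 0.6553 -0.0527  0.055 ]
cap_face top 0.55 [157.6 314.3] [0.6963 0.0743 0.055 ]
cap_face scene 0.49 [274.9 374.3] [0.7045 0.079  0.055 ]
station top 0.75 [189.4 305.2] [0.6513 0.0934 0.    ]
station top 0.17 [179.6 381.3] [ 0.67   -0.0571  0.    ]
station scene 0.66 [224.7 317.7] [0.4948 0.2314 0.    ]
station scene 0.62 [281.4 347. ] [ 0.6401  0.0879 -0.    ]
spare_vial top 0.65 [158.9 311. ] [0.7143 0.0816 0.    ]
spare_vial top 0.56 [150.5 282.6] [0.7325 0.1384 0.    ]
spare_vial scene 0.44 [273.  395.8] [0.7239 0.1599 0.    ]
cap_dish top 0.94 [178.5 382. ] [ 0.6722 -0.0586  0.    ]
cap_dish scene 0.84 [332.  330.7] [ 0.6722 -0.0558 -0.    ]
cap_dish scene 0.27 [253.5 285.2] [0.4766 0.1059 0.    ]
timer top 0.73 [326.9 470.4] [ 0.383  -0.2135  0.    ]
```

View pics/top0.png

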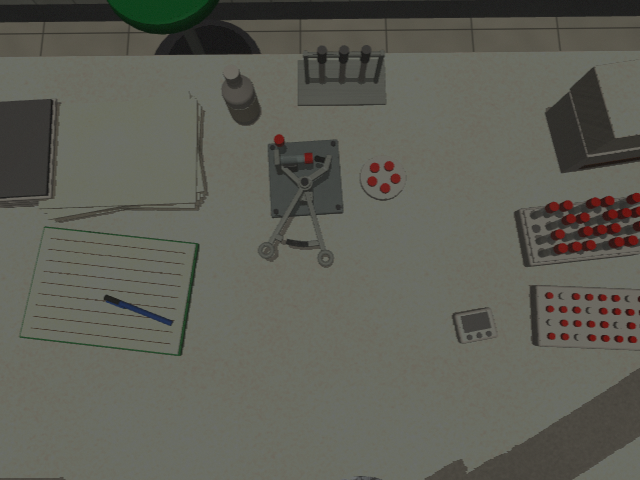

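View pics/scene0.png

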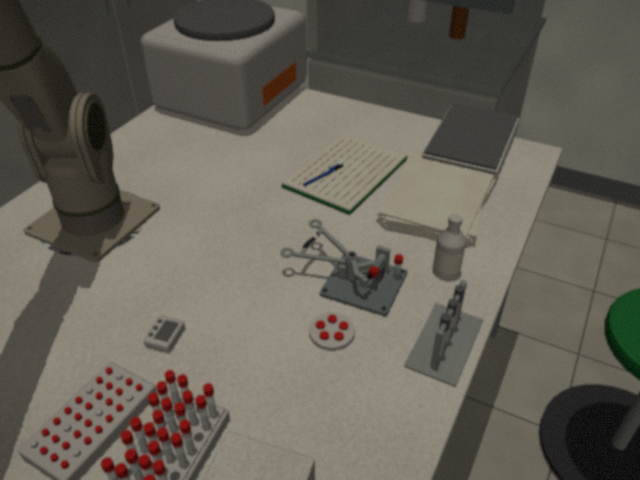

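```bash
python3 - <<'E'
import cv2
a=cv2.imread('pics/top0.png')[115:280,225:425]; cv2.imwrite('pics/topz.png',cv2.resize(cv2.convertScaleAbs(a,alpha=1.6),None,fx=4,fy=3.6,interpolation=2)[:600])
a=cv2.imread('pics/scene0.png')[190:350,260:420]; cv2.imwrite('pics/scz.png',cv2.resize(cv2.convertScaleAbs(a,alpha=1.6),(600,600),interpolation=2))
E
```

```text
(no output)
```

View pics/topz.png

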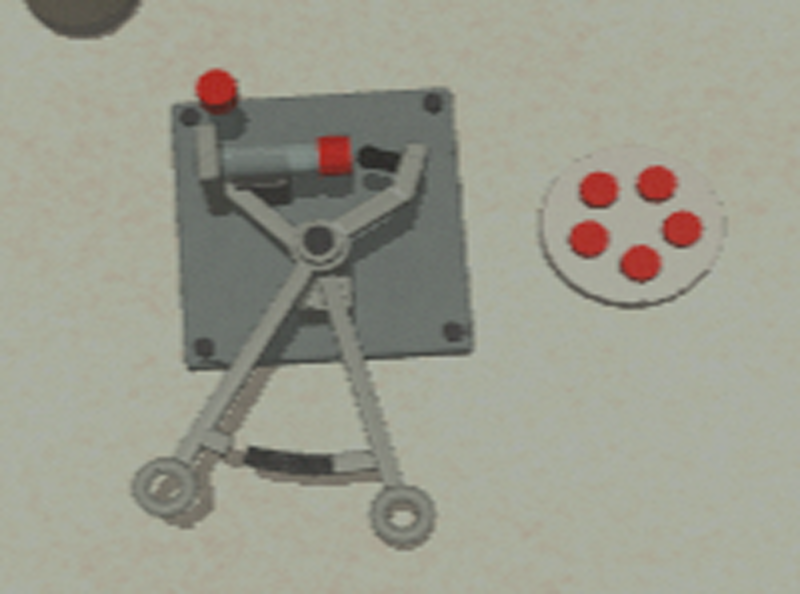

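View pics/scz.png

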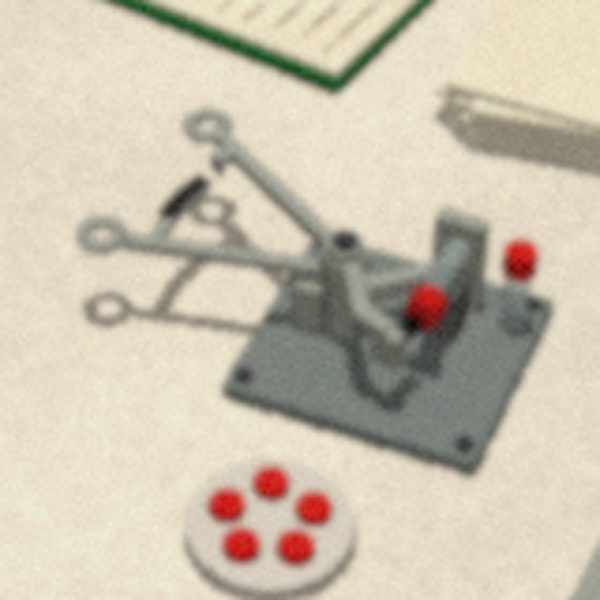

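```bash
cat > fit.py <<'E'
from h import *
from scipy.optimize import least_squares
pts={'h':(-.118,.076,.065),'l':(-.137,-.028,.056),'p':(0,0,.079),'c1':(.105,.070,.012),'c2':(.105,-.070,.012),'c3':(-.045,-.070,.012),'c4':(-.045,.070,.012)}
T={'h':(250.3,266.25),'l':(258.3,325.5),'p':(181.7,304.5),'c1':(143.6,268.25),'c2':(139.4,338),'c3':(212.8,342.5),'c4':(217.8,272.5)}
S={'h':(223.6,315.5),'l':(252.7,286.9),'p':(254.3,352),'c3':(294,320.8),'c2':(315.9,386.7),'c1':(270.5,406.7)}
I={n:manip.camera_info(n) for n in('top','scene')}
def W(v,p):
    c,s=np.cos(v[2]),np.sin(v[2]); return np.array([v[0]+c*p[0]-s*p[1],v[1]+s*p[0]+c*p[1],p[2]])
def res(v,D):
    return np.concatenate([proj(n,W(v,pts[k]),I[n])-q for n,d in D for k,q in d.items()])
for D in ([('top',T)],[('scene',S)],[('top',T),('scene',S)]):
    r=least_squares(res,[.65,.09,0],args=(D,),loss='soft_l1'); print(np.round(r.x,4),np.round(r.fun.reshape(-1,2) if 0 else res(r.x,D).reshape(-1,2),1).tolist())
v=r.x; 
for k in pts: print(k,np.round(W(v,pts[k]),4))
E
python3 fit.py
```

```text
[0.6418 0.0912 0.0548] [[0.7, -0.1], [0.2, -0.1], [0.2, 0.4], [-0.2, -0.5], [-0.3, 0.3], [-0.1, 1.3], [-0.6, -1.4]]
[0.6481 0.0905 0.0551] [[0.5, -0.2], [0.5, 0.2], [0.2, 0.0], [-0.9, -2.3], [-1.1, 0.1], [0.4, 1.5]]
[0.6438 0.0912 0.0555] [[-0.4, -0.0], [-0.9, -0.1], [-0.8, 0.3], [-1.1, -0.6], [-1.3, 0.2], [-1.2, 1.3], [-1.6, -1.4], [-0.2, -1.8], [-0.2, -1.4], [-0.6, -1.7], [-1.7, -3.9], [-2.0, -1.7], [-0.5, -0.3]]
h [0.5218 0.1606 0.065 ]
l [0.5086 0.0557 0.056 ]
p [0.6438 0.0912 0.079 ]
c1 [0.7448 0.167  0.012 ]
c2 [0.7525 0.0272 0.012 ]
c3 [0.6028 0.0189 0.012 ]
c4 [0.595  0.1586 0.012 ]
```

```bash
python3 - <<'E'
from h import *
from scipy.spatial.transform import Rotation as R
o=manip.get_obs(); print(np.round(R.from_quat(o['ee_rot']).as_matrix(),3))
E
```

```text
[[ 0.     0.414 -0.91 ]
 [-0.    -0.91  -0.414]
 [-1.     0.    -0.   ]]
```

{"method": "arm_command", "body": {"moves": [[[1,0,0,0,-7.15],[1,0,0,0,-7.15],[1,0,0,0,-7.15],[1,0,0,0,-7.15],[1,0,0,0,-7.15],[1,0,0,0,-7.15],[1,0,0,0,-7.15],[1,0,0.5,-1,0],[1,0,0.5,-1,0],[1,0,0.5,-1,0],[1,0,0.5,-1,0],[1,0,0.5,-1,0]]], "force": 80}}

```text
clock: 1.8
position: [0.3531, -0.4641, 0.3041]
ee_rot: [-0.563, -0.428, 0.563, -0.428]
ft_force: [0.2, -0.3, -0.3]
grip_width: -0.001
```

{"method": "arm_command", "body": {"moves": [[[1,0,0.5,-1,0],[1,0,0.5,-1,0],[1,0,0.5,-1,0],[1,0,0.5,-1,0],[1,0,0,-1,0],[1,0,0,-1,0],[1,0,0,-1,0],[1,0,0,-1,0],[1,0,-0.1,-1,0],[1,0,-0.1,-1,0],[1,0,-0.1,-1,0],[1,0,-0.1,-1,0]]]}}

```text
clock: 2.8
position: [0.4711, -0.1856, 0.3041]
ee_rot: [-0.563, -0.428, 0.563, -0.428]
ft_force: [0.9, 0.2, -0.0]
grip_width: 0.002
```

{"method": "arm_command", "body": {"moves": [[[1,0,-0.12,-1,0],[1,0,-0.12,-1,0],[1,0,-0.12,-1,0],[1,0,-0.12,-1,0],[1,0,-0.12,-1,0],[1,0,-0.12,-1,0],[1,0,-0.12,-1,0],[1,0,-0.12,-1,0],[1,0,-0.12,-1,0],[1,0,-0.12,-1,0],[1,0,-0.12,-1,0],[1,0,-0.12,-1,0]]]}}

```text
clock: 3.8
position: [0.5166, 0.1131, 0.3041]
ee_rot: [0.563, 0.428, -0.563, 0.428]
ft_force: [0.7, -0.1, -0.4]
grip_width: -0.001
```

{"method": "arm_command", "body": {"moves": [[[1,0,-0.12,-1,0],[1,0,-0.12,-1,0],[1,0,-0.12,-1,0],[1,0,-0.1,-0.5,0],[1,0.5,0,0,0],[1,0.5,0,0,0],[1,0,0,0,0],[1,0,0,0,0]]]}}

```text
clock: 4.47
position: [0.5286, 0.1976, 0.2776]
ee_rot: [-0.562, -0.428, 0.564, -0.427]
ft_force: [0.1, -0.7, -0.1]
grip_width: 0.0
```

```bash
python3 - <<'E'
from h import *
i=manip.camera_info('wrist'); np.save('wi.npy',i,allow_pickle=True); print(i['vfov'],np.round(i['pose'],3).tolist())
snap('wrist','w1.png'); snap('top','t1.png')
for q,z in [('handle_ring',.065),('latch_ring',.056)]:
  for n in ('wrist','top'):
   for r in manip.pinpoint(q,n)[:2]: print(q,n,r['confidence'],np.round(r['pixel'],1),np.round(ray(n,r['pixel'],z),4))
print(manip.get_obs()['position'])
E
```

```text
70.90251656047671 [[0.963, -0.255, -0.084, 0.551], [-0.268, -0.916, -0.297, 0.273], [-0.002, 0.309, -0.951, 0.348], [0.0, 0.0, 0.0, 1.0]]
handle_ring wrist 0.6 [263.9 325. ] [0.5218 0.162  0.065 ]
latch_ring top 0.57 [256.2 324. ] [0.5107 0.0582 0.056 ]
[0.52902984 0.19902948 0.27935267]
```

View pics/w1.png

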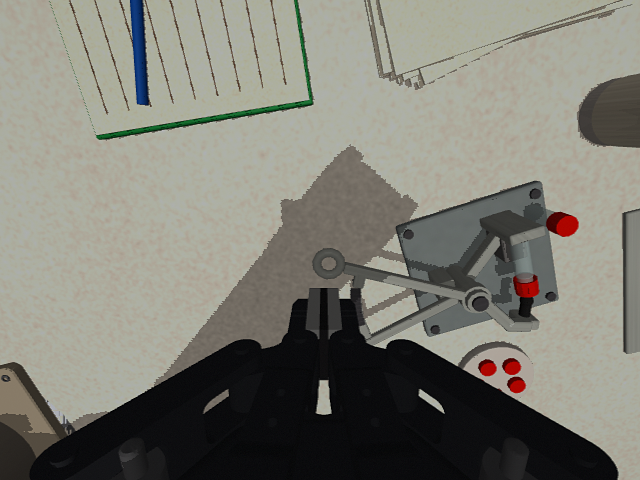

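View pics/t1.png

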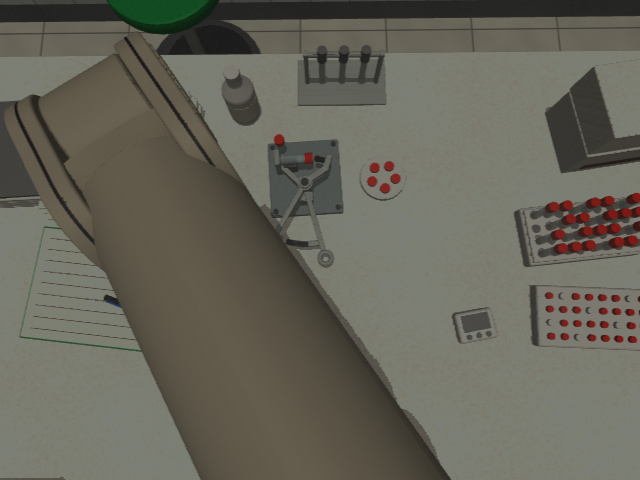

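{"method": "arm_command", "body": {"moves": [[[1,0.8,0,0,0],[1,0.8,0,0,0],[1,0.8,0,0,0],[1,0.8,0,0,0],[1,0.8,0,0,0],[1,0.8,0,0,0],[1,0.8,0,0,0],[1,0.4,0,0,0],[1,0.2,0,0,0],[1,0,0,0,0],[1,0,0,0,0],[1,0,0,0,0]]]}}

```text
clock: 5.77
position: [0.5295, 0.1996, 0.1252]
ee_rot: [0.563, 0.428, -0.562, 0.428]
ft_force: [-0.8, -1.0, 0.4]
grip_width: 0.002
```

```bash
python3 - <<'E'
from h import *
snap('wrist','w2.png'); snap('scene','s2.png')
for k in range(4):
  o=manip.get_obs();print(o['clock'],o['position'],o['ft_force'])
E
```

```text
5.8667 [0.5293599  0.199534   0.12497077] [ 0.3647719  -0.27567187  0.47990467]
5.8667 [0.5293599  0.199534   0.12497077] [ 0.3647719  -0.27567187  0.47990467]
5.8667 [0.5293599  0.199534   0.12497077] [ 0.3647719  -0.27567187  0.47990467]
5.8667 [0.5293599  0.199534   0.12497077] [ 0.3647719  -0.27567187  0.47990467]
```

View pics/w2.png

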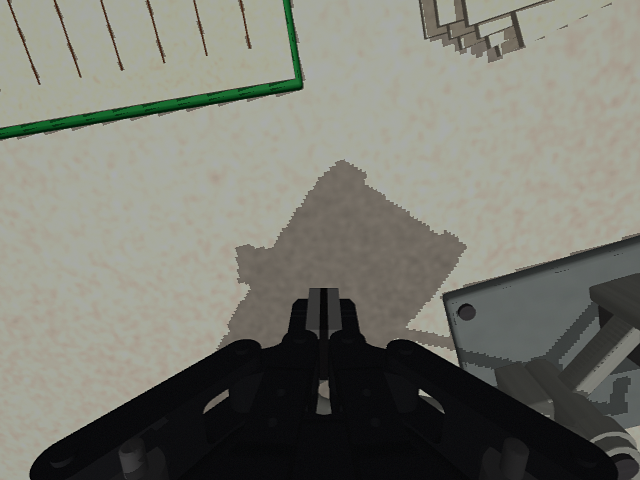

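View pics/s2.png

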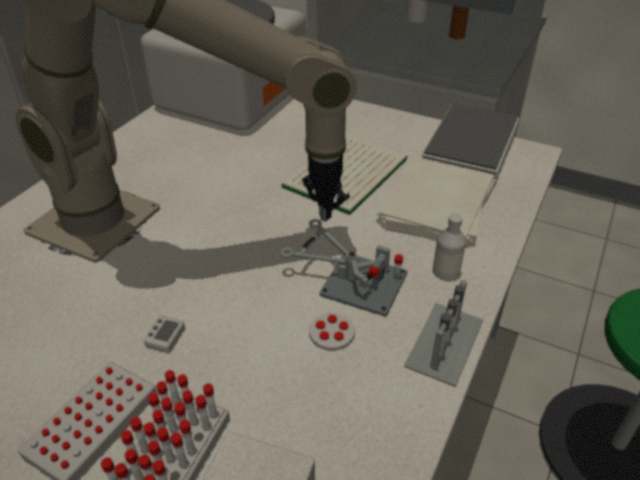

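{"method": "arm_command", "body": {"moves": [[[1,0.04,0,0.08,0],[1,0.04,0,0.08,0],[1,0.04,0,0.08,0],[1,0,0,0.08,0],[1,0,0,0,0],[1,0,0,0,0]]]}}

```text
clock: 6.37
position: [0.5267, 0.1914, 0.1209]
ee_rot: [0.563, 0.428, -0.563, 0.428]
ft_force: [0.4, -0.4, 0.3]
grip_width: -0.0
```

{"method": "arm_command", "body": {"moves": [[[1,0,0,0.04,0],[1,0,0,0.04,0],[1,0,0,0,0]]]}}

```text
clock: 6.62
position: [0.5261, 0.1895, 0.1209]
ee_rot: [-0.563, -0.428, 0.563, -0.428]
ft_force: [-0.4, -0.4, 0.5]
grip_width: -0.001
```

{"method": "arm_command", "body": {"moves": [[[1,0,0,0.04,0],[1,0,0,0.04,0],[1,0,0,0,0]]]}}

```text
clock: 6.87
position: [0.5256, 0.1879, 0.1209]
ee_rot: [0.563, 0.428, -0.563, 0.428]
ft_force: [0.8, 1.4, -0.8]
grip_width: 0.005
```

{"method": "arm_command", "body": {"moves": [[[1,0,-0.01,0.04,0],[1,0,-0.01,0.04,0],[1,0,0,0,0]]]}}

```text
clock: 7.12
position: [0.5244, 0.1861, 0.1209]
ee_rot: [-0.563, -0.428, 0.563, -0.428]
ft_force: [0.8, 2.3, 0.0]
grip_width: -0.002
```

{"method": "arm_command", "body": {"moves": [[[1,0,-0.01,0.04,0],[1,0,-0.01,0.04,0],[1,0,0,0,0]]]}}

```text
clock: 7.37
position: [0.5234, 0.1841, 0.1209]
ee_rot: [-0.563, -0.428, 0.563, -0.428]
ft_force: [0.1, 1.8, 0.9]
grip_width: -0.002
```

```bash
python3 - <<'E'
from h import *
F=[]
for k in range(4):
  snap('wrist','w3.png'); o=manip.get_obs();F.append(o['ft_force'])
print(o['position'],np.round(F,2),o['clock'])
E
```

```text
[0.52353045 0.18420875 0.12087312] [[-0.73  2.52  0.82]
 [-1.72  2.33  0.23]
 [-1.39  3.31  0.2 ]
 [-1.48  2.94 -0.15]] 7.5667
```

{"method": "arm_command", "body": {"moves": [[[1,0,-0.01,0.04,0],[1,0,-0.01,0.04,0],[1,0,-0.01,0.04,0],[1,0,-0.01,0.04,0],[1,0,-0.01,0.04,0],[1,0,-0.01,0.04,0]]]}}

```text
clock: 8.07
position: [0.5204, 0.179, 0.1209]
ee_rot: [0.563, 0.428, -0.563, 0.428]
ft_force: [-0.8, 5.1, -1.1]
grip_width: 0.004
```

{"method": "arm_command", "body": {"moves": [[[1,0,-0.01,0.04,0],[1,0,-0.01,0.04,0],[1,0,-0.01,0.04,0],[1,0,-0.01,0.04,0]]]}}

```text
clock: 8.4
position: [0.519, 0.1768, 0.1212]
ee_rot: [0.564, 0.429, -0.561, 0.428]
ft_force: [3.7, 10.5, -4.9]
grip_width: -0.0
```

{"method": "arm_command", "body": {"moves": [[[1,0,-0.01,0.04,0],[1,0,-0.01,0.04,0],[1,0,-0.01,0.04,0]]]}}

```text
clock: 8.65
position: [0.5177, 0.1746, 0.1213]
ee_rot: [0.564, 0.429, -0.561, 0.428]
ft_force: [5.9, 12.1, -7.5]
grip_width: -0.002
```

```bash
python3 - <<'E'
from h import *
F=[]
i=manip.camera_info('wrist')
snap('wrist','w4.png'); F.append(manip.get_obs()['ft_force']);a=snap('scene','s4.png'); o=manip.get_obs();F.append(o['ft_force'])
a=snap('top','t4.png'); o=manip.get_obs();F.append(o['ft_force'])
print(o['position'],np.round(F,2),o['torque'])
a=cv2.imread('pics/scene0.png')
a=cv2.imread('pics/s4.png')[170:330,260:420]; cv2.imwrite('pics/s4z.png',cv2.resize(cv2.convertScaleAbs(a,alpha=1.6),(600,600),interpolation=2))
E
```

```text
[0.51723186 0.17345464 0.12111567] [[ 2.62  9.74 -5.57]
 [-0.21  4.73 -0.31]
 [-0.72  5.41 -0.38]] [1.04052014 0.17705306 0.00864385]
```

View pics/s4z.png

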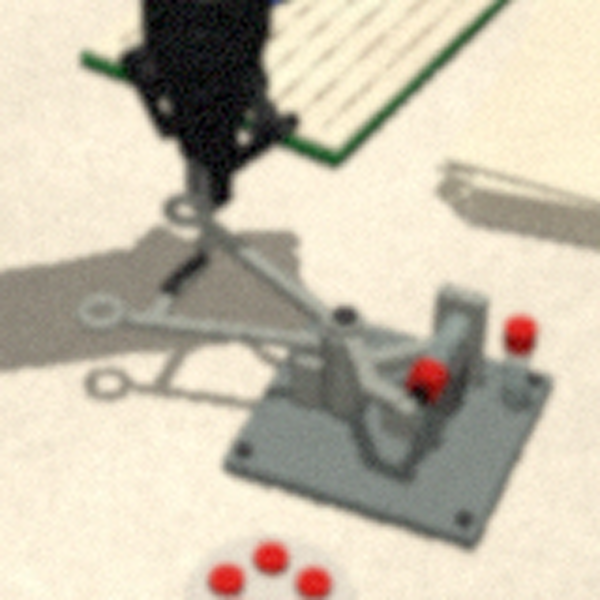

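View pics/w4.png

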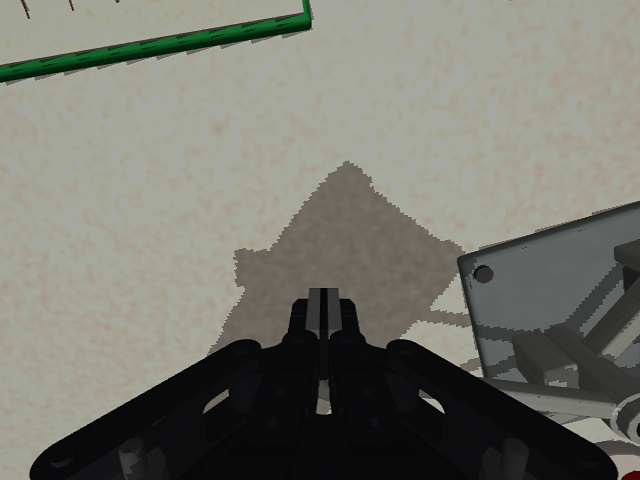

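{"method": "arm_command", "body": {"moves": [[[1,0,-0.003,0.02,0],[1,0,-0.003,0.02,0],[1,0,-0.003,0.02,0],[1,0,-0.003,0.02,0],[1,0,0,0,0]]]}}

```text
clock: 9.22
position: [0.5165, 0.1722, 0.1212]
ee_rot: [0.564, 0.429, -0.562, 0.428]
ft_force: [2.8, 8.9, -3.7]
grip_width: 0.002
```

{"method": "arm_command", "body": {"moves": [[[1,0,-0.003,0.02,0],[1,0,-0.003,0.02,0],[1,0,-0.003,0.02,0],[1,0,-0.003,0.02,0],[1,0,0,0,0]]]}}

```text
clock: 9.63
position: [0.5158, 0.1708, 0.1213]
ee_rot: [0.564, 0.429, -0.561, 0.428]
ft_force: [3.3, 11.1, -4.9]
grip_width: 0.001
```

{"method": "arm_command", "body": {"moves": [[[1,0,-0.003,0.02,0],[1,0,-0.003,0.02,0],[1,0,-0.003,0.02,0],[1,0,0,0,0]]]}}

```text
clock: 9.97
position: [0.5152, 0.1698, 0.1214]
ee_rot: [0.564, 0.429, -0.561, 0.428]
ft_force: [3.7, 12.1, -5.5]
grip_width: 0.002
```

{"method": "arm_command", "body": {"moves": [[[1,0,-0.003,0.02,0],[1,0,-0.003,0.02,0],[1,0,0,0,0]]]}}

```text
clock: 10.22
position: [0.5149, 0.1692, 0.1214]
ee_rot: [0.564, 0.429, -0.561, 0.428]
ft_force: [4.0, 12.3, -5.0]
grip_width: 0.003
```

{"method": "arm_command", "body": {"moves": [[[1,0,-0.003,0.02,0],[1,0,0,0,0]]]}}

```text
clock: 10.38
position: [0.5143, 0.1676, 0.1212]
ee_rot: [0.563, 0.429, -0.562, 0.428]
ft_force: [0.3, 9.5, -2.6]
grip_width: 0.002
```

{"method": "arm_command", "body": {"moves": [[[1,0,-0.003,0.02,0],[1,0,0,0,0]]]}}

```text
clock: 10.55
position: [0.5141, 0.1674, 0.1212]
ee_rot: [0.564, 0.429, -0.561, 0.428]
ft_force: [1.9, 10.0, -4.4]
grip_width: 0.001
```

```bash
python3 - <<'E'
from h import *
F=[]
snap('wrist','w5.png'); F.append(manip.get_obs()['ft_force']);a=snap('scene','s5.png'); o=manip.get_obs();F.append(o['ft_force'])
a=snap('top','t5.png'); o=manip.get_obs();F.append(o['ft_force'])
print(o['position'],np.round(F,2),o['torque'])
a=cv2.imread('pics/t5.png')[115:280,225:425]; cv2.imwrite('pics/t5z.png',cv2.resize(cv2.convertScaleAbs(a,alpha=1.6),None,fx=4,fy=3.6,interpolation=2)[:600])
E
```

```text
[0.51413427 0.16737059 0.12121087] [[ 1.21  9.2  -2.35]
 [ 1.3   9.32 -4.73]
 [ 1.32 10.35 -4.54]] [ 2.1996189  -0.32602591  0.04574804]
```

View pics/t5z.png

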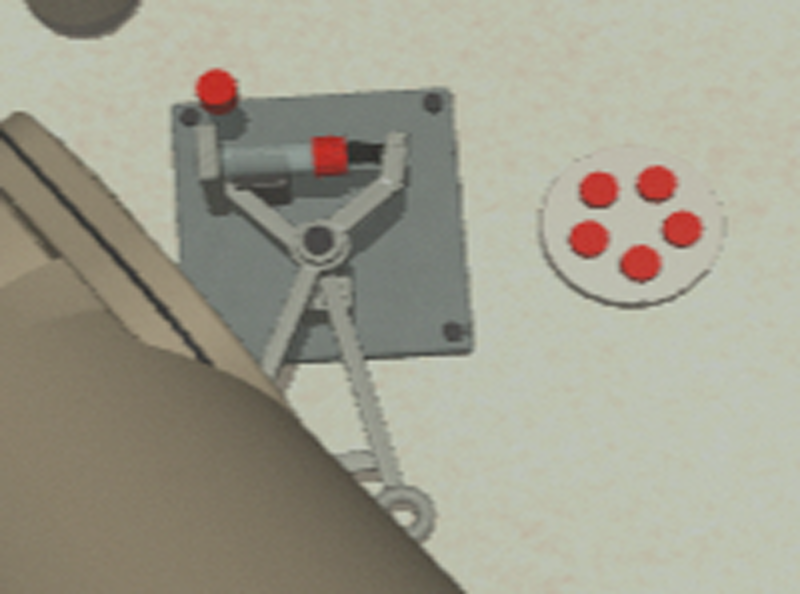

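{"method": "arm_command", "body": {"moves": [[[1,0,-0.002,0.02,0],[1,0,-0.002,0.02,0],[1,0,-0.002,0.02,0],[1,0,-0.002,0.02,0],[1,0,0,0,0]]]}}

```text
clock: 11.12
position: [0.5136, 0.1665, 0.1214]
ee_rot: [0.564, 0.429, -0.561, 0.428]
ft_force: [3.6, 14.8, -6.4]
grip_width: -0.001
```

{"method": "arm_command", "body": {"moves": [[[1,0,-0.002,0.02,0],[1,0,-0.002,0.02,0],[1,0,-0.002,0.02,0],[1,0,0,0,0]]]}}

```text
clock: 11.45
position: [0.5132, 0.1655, 0.1214]
ee_rot: [0.564, 0.43, -0.56, 0.428]
ft_force: [3.5, 16.4, -7.4]
grip_width: 0.003
```

{"method": "arm_command", "body": {"moves": [[[1,0,0,0.02,0],[1,0,0,0.02,0],[1,0,0,0,0]]]}}

```text
clock: 11.7
position: [0.5129, 0.1648, 0.1214]
ee_rot: [0.564, 0.43, -0.56, 0.428]
ft_force: [4.5, 17.0, -7.6]
grip_width: 0.001
```

{"method": "arm_command", "body": {"moves": [[[1,0,0,0.02,0],[1,0,0,0,0]]]}}

```text
clock: 11.87
position: [0.5127, 0.1644, 0.1214]
ee_rot: [0.564, 0.43, -0.56, 0.428]
ft_force: [4.6, 17.0, -8.7]
grip_width: 0.0
```

{"method": "arm_command", "body": {"moves": [[[1,0,0,0.02,0],[1,0,0,0,0]]]}}

```text
clock: 12.03
position: [0.5126, 0.1642, 0.1215]
ee_rot: [0.564, 0.43, -0.56, 0.428]
ft_force: [4.4, 18.1, -7.8]
grip_width: 0.003
```

{"method": "arm_command", "body": {"moves": [[[1,0,0,0.01,0],[1,0,0,0,0]]]}}

```text
clock: 12.2
position: [0.5125, 0.164, 0.1215]
ee_rot: [0.564, 0.43, -0.56, 0.428]
ft_force: [4.4, 19.1, -8.6]
grip_width: 0.004
```

```bash
python3 - <<'E'
from h import *
F=[]
for k in range(3):
  snap('wrist','w6.png'); o=manip.get_obs();F.append(o['ft_force'])
F=np.array(F);print(o['position'],np.round(F,2),F@[.266,.964,0])
E
```

```text
[0.51254919 0.16410454 0.12148595] [[ 5.33 18.34 -8.41]
 [ 4.66 18.15 -7.69]
 [ 3.9  18.9  -8.28]] [19.10201776 18.74171969 19.25355923]
```

{"method": "arm_command", "body": {"moves": [[[1,0,0,0.01,0],[1,0,0,0,0]]]}}

```text
clock: 12.52
position: [0.5125, 0.164, 0.1215]
ee_rot: [0.565, 0.43, -0.56, 0.428]
ft_force: [5.7, 18.8, -8.9]
grip_width: 0.0
```

{"method": "arm_command", "body": {"moves": [[[1,0,0,0.01,0],[1,0,0,0,0]]]}}

```text
clock: 12.68
position: [0.5125, 0.1639, 0.1215]
ee_rot: [0.565, 0.43, -0.56, 0.428]
ft_force: [4.9, 19.2, -9.2]
grip_width: -0.002
```

{"method": "arm_command", "body": {"moves": [[[1,0,0,0.01,0],[1,0,0,0,0]]]}}

```text
clock: 12.85
position: [0.5123, 0.1636, 0.1215]
ee_rot: [0.565, 0.43, -0.56, 0.428]
ft_force: [4.6, 17.4, -8.1]
grip_width: 0.002
```

```bash
python3 - <<'E'
from h import *
from scipy.spatial.transform import Rotation as R
F=[]
for k in range(2):
  snap('scene','s7.png'); o=manip.get_obs();F.append(o['ft_force'])
F=np.array(F);m=R.from_quat(o['ee_rot']).as_matrix();print(o['position'],np.round(F,2),F@[.266,.964,0],np.round(m,4),o['position']+m[:,0]*.06,o['torque'])
a=cv2.imread('pics/s7.png')[170:330,260:420]; cv2.imwrite('pics/s7z.png',cv2.resize(cv2.convertScaleAbs(a,alpha=1.6),(600,600),interpolation=2))
E
```

```text
[0.51204711 0.16272841 0.12132717] [[ 1.99 13.2  -6.46]
 [ 1.85 14.27 -4.31]] [13.24846484 14.24964116] [[ 2.200e-03  9.644e-01 -2.644e-01]
 [ 5.000e-03 -2.644e-01 -9.644e-01]
 [-1.000e+00  8.000e-04 -5.400e-03]] [0.51218111 0.16302896 0.06132807] [ 3.00953639 -0.31736347  0.130989  ]
```

View pics/s7z.png

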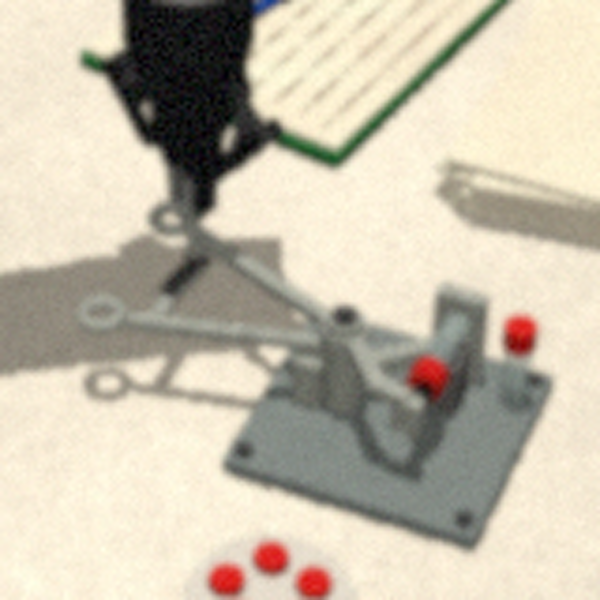

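{"method": "arm_command", "body": {"moves": [[[1,0,0,-0.04,0],[1,0,0,-0.04,0],[1,0,0,-0.04,0],[1,0,0,-0.04,0],[1,0,0,-0.08,0],[1,0,0,-0.16,0],[1,0,0,-0.2,0],[1,0,0,-0.3,0],[1,0,0,-0.3,0],[1,0,0,0,0],[1,0,0,0,0],[1,0,0,0,0]]]}}

```text
clock: 13.95
position: [0.5198, 0.1881, 0.1208]
ee_rot: [-0.563, -0.428, 0.563, -0.428]
ft_force: [0.5, 0.5, 0.3]
grip_width: -0.001
```

```bash
python3 - <<'E'
from h import *
snap('scene','s8.png'); snap('top','t8.png'); snap('wrist','w8.png'); o=manip.get_obs(); print(o['position'],o['ft_force'],o['clock'])
a=cv2.imread('pics/s8.png')[170:330,260:420]; cv2.imwrite('pics/s8z.png',cv2.resize(cv2.convertScaleAbs(a,alpha=1.6),(600,600),interpolation=2))
E
```

```text
[0.51983136 0.18790997 0.12083999] [-0.20760573 -0.13136545 -0.4788595 ] 14.1
```

View pics/s8z.png

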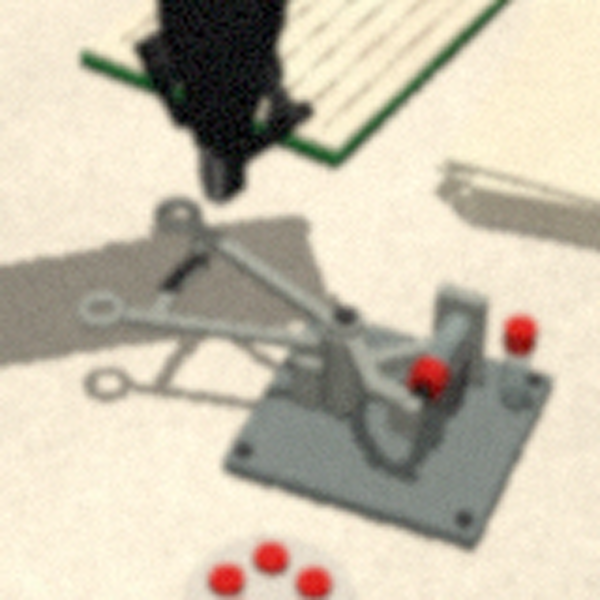

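```bash
python3 - <<'E'
from h import *
for th in (0,.12,.16,.2,.24):
  a=np.arctan2(76,-118)+.055+th
  for off in [(.6455,.0912)]:
    r,c=proj('scene',[off[0]+.14*np.cos(a),off[1]+.14*np.sin(a),.065]); r0,c0=r,c
    print(th,round((c-260)*3.75),round((r-170)*3.75))
for n in('scene','wrist'):
  for r in manip.pinpoint('handle_ring',n)[:1]: print(n,r['confidence'],(r['pixel'][1]-260)*3.75,(r['pixel'][0]-170)*3.75)
E
```

```text
0 204 201
0.12 181 212
0.16 174 216
0.2 167 220
0.24 160 225
scene 0.81 170.625 223.125
wrist 0.74 278.9999999999999 891.75
```

```bash
python3 - <<'E'
import cv2,numpy as np
o=[]
for f in ('scene0','s4','s7','s8'):
  a=cv2.imread(f'pics/{f}.png')[205:265,290:350]; o.append(cv2.resize(cv2.convertScaleAbs(a,alpha=1.6),(390,295),interpolation=2))
cv2.imwrite('pics/cmp.png',np.vstack([np.hstack(o[:2]),np.hstack(o[2:])]))
o=[]
for f in ('t5','t8'):
  a=cv2.imread(f'pics/{f}.png')[135:215,265:345]; o.append(cv2.resize(cv2.convertScaleAbs(a,alpha=1.6),(400,400),interpolation=2))
cv2.imwrite('pics/cmp2.png',np.hstack(o))
E
```

```text
(no output)
```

View pics/cmp.png

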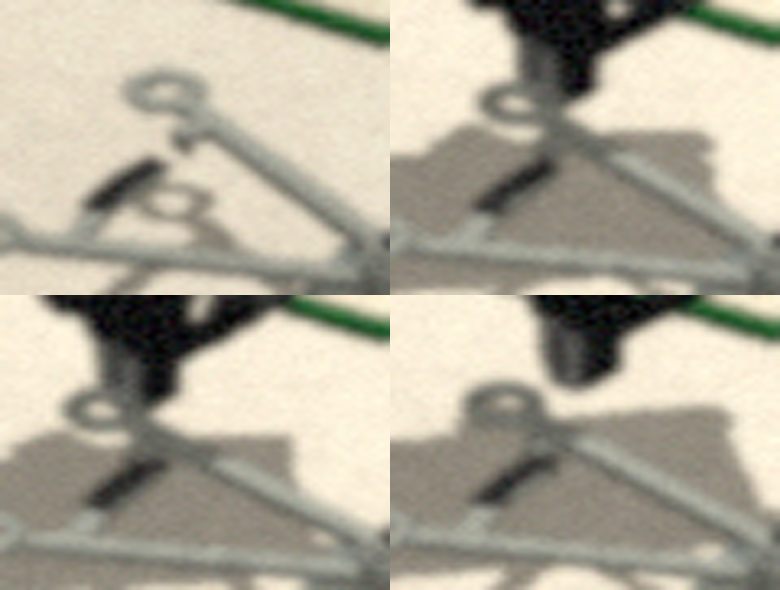

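View pics/cmp2.png

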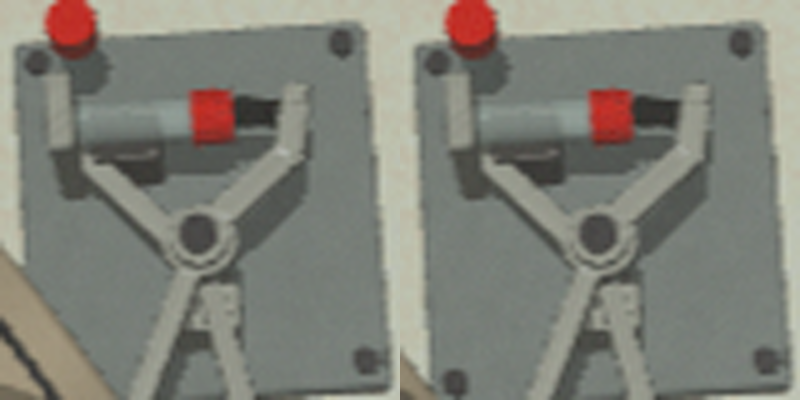

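View pics/w8.png

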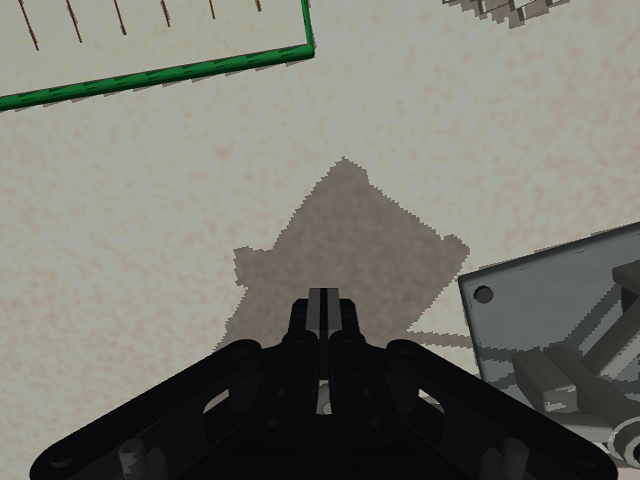

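```bash
python3 - <<'E'
from h import *
g=lambda f:cv2.cvtColor(cv2.imread('pics/'+f+'.png'),cv2.COLOR_BGR2GRAY).astype(np.float32)
T={f:g(f) for f in('top0','t4','t5','t8')}
# measure jaw shift by template match (jaw end piece in top): region
def sub(t,im,box,rad=6):
    r0,r1,c0,c1=box; tp=t[r0:r1,c0:c1]; w=im[r0-rad:r1+rad,c0-rad:c1+rad]
    tp=cv2.resize(tp,None,fx=8,fy=8,interpolation=cv2.INTER_CUBIC); w=cv2.resize(w,None,fx=8,fy=8,interpolation=cv2.INTER_CUBIC)
    m=cv2.matchTemplate(w,tp,cv2.TM_CCOEFF_NORMED); _,v,_,l=cv2.minMaxLoc(m); return (l[0]/8-rad,l[1]/8-rad,round(v,3))
for f in('top0','t4','t8'):
    print('jaw t5->',f,sub(T['t5'],T[f],(149,172,317,334)),'ctrl',sub(T['t5'],T[f],(135,150,325,345)))
    print(' bar',sub(T['t5'],T[f],(188,205,292,302)))
S={f:g(f) for f in('scene0','s4','s5','s7','s8')}
for f in('s4','s5','s7','s8'):
    print('scene bar s7->',f,sub(S['s7'],S[f],(236,252,322,342)),'jaw',sub(S['s7'],S[f],(255,282,350,378)),'ctrl',sub(S['s7'],S[f],(252,285,375,400)))
# predicted
for th in (.115,.165,.16,.2):
  for p,nm in (((.052,-.045,.06),'jaw'),):
    a=th+.055; P=[.6455+np.cos(a)*p[0]-np.sin(a)*p[1],.0912+np.sin(a)*p[0]+np.cos(a)*p[1],p[2]]; print(th,proj('top',P),proj('scene',P))
E
```

```text
jaw t5-> top0 (3.75, 2.0, 0.904) ctrl (0.0, 0.0, 0.999)
 bar (-5.625, 3.625, 0.881)
jaw t5-> t4 (1.125, 0.625, 0.965) ctrl (0.0, 0.0, 0.999)
 bar (-0.875, -0.25, 0.973)
jaw t5-> t8 (0.125, 0.125, 0.985) ctrl (0.0, 0.0, 0.999)
 bar (0.0, -0.125, 0.98)
scene bar s7-> s4 (4.875, 1.5, 0.972) jaw (-1.0, 0.5, 0.96) ctrl (0.0, 0.0, 0.995)
scene bar s7-> s5 (1.5, 0.25, 0.985) jaw (-0.375, 0.125, 0.991) ctrl (0.0, 0.0, 0.995)
scene bar s7-> s7 (0.0, 0.0, 1.0) jaw (0.0, 0.0, 1.0) ctrl (0.0, 0.0, 1.0)
scene bar s7-> s8 (6.0, -6.0, 0.842) jaw (-0.375, 0.25, 0.989) ctrl (0.0, 0.0, 0.995)
0.115 [152.42681979 324.29482381] [280.25576362 369.80007957]
0.165 [151.5698324  322.67634887] [279.60121401 371.16884615]
0.16 [151.6520316  322.84014638] [279.66883177 371.03443179]
0.2 [151.0165146  321.51826362] [279.11475457 372.09386558]
```

{"method": "arm_command", "body": {"moves": [[[1,0,0,0.16,0],[1,0,0,0.16,0],[1,0,0,0.16,0],[1,0,0,0.12,0],[1,0,0,0.08,0],[1,0,0,0.04,0],[1,0,0,0.04,0],[1,0,0,0.04,0],[1,0,0,0,0]]]}}

```text
clock: 14.95
position: [0.5145, 0.1689, 0.1209]
ee_rot: [-0.563, -0.428, 0.563, -0.428]
ft_force: [0.0, 0.8, -0.0]
grip_width: 0.002
```

{"method": "arm_command", "body": {"moves": [[[1,0,0,0.04,0],[1,0,0,0.04,0],[1,0,0,0,0]]]}}

```text
clock: 15.2
position: [0.5141, 0.168, 0.1211]
ee_rot: [0.563, 0.428, -0.562, 0.428]
ft_force: [1.7, 4.5, -1.8]
grip_width: -0.003
```

{"method": "arm_command", "body": {"moves": [[[1,0,0,0.03,0],[1,0,0,0.03,0],[1,0,0,0.03,0],[1,0,0,0.03,0],[1,0,0,0.03,0],[1,0,0,0,0]]]}}

```text
clock: 15.7
position: [0.5134, 0.1666, 0.1214]
ee_rot: [0.564, 0.43, -0.561, 0.428]
ft_force: [4.9, 13.3, -6.6]
grip_width: 0.0
```

{"method": "arm_command", "body": {"moves": [[[1,0,0,0.02,0],[1,0,0,0.02,0],[1,0,0,0.02,0],[1,0,0,0,0]]]}}

```text
clock: 16.03
position: [0.513, 0.1656, 0.1214]
ee_rot: [0.564, 0.43, -0.56, 0.428]
ft_force: [5.2, 13.9, -7.8]
grip_width: -0.002
```

{"method": "arm_command", "body": {"moves": [[[1,0,0,0.02,0],[1,0,0,0.02,0],[1,0,0,0,0]]]}}

```text
clock: 16.28
position: [0.5127, 0.1649, 0.1214]
ee_rot: [0.564, 0.43, -0.56, 0.428]
ft_force: [5.7, 15.5, -7.5]
grip_width: 0.001
```

{"method": "arm_command", "body": {"moves": [[[1,0,0,0.02,0],[1,0,0,0.02,0],[1,0,0,0,0]]]}}

```text
clock: 16.53
position: [0.5124, 0.1643, 0.1215]
ee_rot: [0.564, 0.43, -0.56, 0.428]
ft_force: [5.4, 16.2, -8.6]
grip_width: 0.004
```

{"method": "arm_command", "body": {"moves": [[[1,0,0,0.02,0],[1,0,0,0,0],[1,0,0,0,0]]]}}

```text
clock: 16.78
position: [0.5123, 0.164, 0.1214]
ee_rot: [0.564, 0.43, -0.56, 0.428]
ft_force: [6.6, 17.4, -8.6]
grip_width: 0.003
```

{"method": "arm_command", "body": {"moves": [[[1,0,0,0.01,0],[1,0,0,0,0],[1,0,0,0,0]]]}}

```text
clock: 17.03
position: [0.5123, 0.1639, 0.1215]
ee_rot: [0.564, 0.43, -0.56, 0.428]
ft_force: [5.9, 17.5, -9.1]
grip_width: 0.003
```

{"method": "arm_command", "body": {"moves": [[[1,0,0,0.01,0],[1,0,0,0,0],[1,0,0,0,0]]]}}

```text
clock: 17.28
position: [0.5122, 0.1638, 0.1215]
ee_rot: [0.564, 0.43, -0.56, 0.428]
ft_force: [6.2, 17.6, -9.6]
grip_width: 0.002
```

{"method": "arm_command", "body": {"moves": [[[1,0,0,0.01,0],[1,0,0,0,0],[1,0,0,0,0]]]}}

```text
clock: 17.53
position: [0.5122, 0.1637, 0.1215]
ee_rot: [0.565, 0.43, -0.559, 0.428]
ft_force: [8.5, 19.3, -10.6]
grip_width: 0.001
```

{"method": "arm_command", "body": {"moves": [[[1,0,0,0.01,0],[1,0,0,0,0],[1,0,0,0,0]]]}}

```text
clock: 17.78
position: [0.5121, 0.1636, 0.1215]
ee_rot: [0.565, 0.431, -0.559, 0.428]
ft_force: [7.5, 20.2, -9.2]
grip_width: 0.001
```

```bash
python3 - <<'E'
from h import *
from scipy.spatial.transform import Rotation as R
F=[]
for k in range(2):
  snap('top','t9.png'); o=manip.get_obs();F.append(o['ft_force'])
F=np.array(F);m=R.from_quat(o['ee_rot']).as_matrix();print(o['position'],np.round(F,2),F@[.266,.964,0],np.round(m,4).tolist(),o['position']+m[:,0]*.06,o['torque'])
E
```

```text
[0.51215175 0.16364175 0.12151727] [[  6.21  19.21 -10.69]
 [  7.49  20.78  -9.71]] [20.17223456 22.02290324] [[0.0036, 0.9647, -0.2633], [0.0076, -0.2633, -0.9647], [-1.0, 0.0015, -0.0083]] [0.51236882 0.16410036 0.06151942] [ 4.21579243 -1.45738752  0.13994074]
```

```bash
cat > m.py <<'E'
from h import *
g=lambda f:cv2.cvtColor(cv2.imread('pics/'+f+'.png'),cv2.COLOR_BGR2GRAY).astype(np.float32)
def sub(t,im,box,rad=6):
    r0,r1,c0,c1=box; tp=t[r0:r1,c0:c1]; w=im[r0-rad:r1+rad,c0-rad:c1+rad]
    tp=cv2.resize(tp,None,fx=10,fy=10,interpolation=cv2.INTER_CUBIC); w=cv2.resize(w,None,fx=10,fy=10,interpolation=cv2.INTER_CUBIC)
    m=cv2.matchTemplate(w,tp,cv2.TM_CCOEFF_NORMED); _,v,_,l=cv2.minMaxLoc(m); return (l[0]/10-rad,l[1]/10-rad,round(v,3))
def run(fs,ref):
  for f in fs: print('jaw',ref,'->',f,sub(g(ref),g(f),(149,172,317,334)),'cap',sub(g(ref),g(f),(149,161,300,314)),'bar',sub(g(ref),g(f),(186,203,292,306)))
E
python3 - <<'E'
from m import *
run(('top0','t4','t5','t9'),'t8')
o=[]
for f in ('t8','t9'):
  a=cv2.imread(f'pics/{f}.png')[140:220,265:345]; o.append(cv2.resize(cv2.convertScaleAbs(a,alpha=1.6),(400,400),interpolation=2))
cv2.imwrite('pics/cmp3.png',np.hstack(o))
E
```

```text
jaw t8 -> top0 (3.5999999999999996, 1.9000000000000004, 0.916) cap (2.0, 0.20000000000000018, 0.8) bar (-2.1, -0.40000000000000036, 0.774)
jaw t8 -> t4 (1.0999999999999996, 0.5, 0.974) cap (0.7000000000000002, 0.09999999999999964, 0.982) bar (-0.5, -0.09999999999999964, 0.943)
jaw t8 -> t5 (-0.09999999999999964, -0.09999999999999964, 0.986) cap (0.09999999999999964, 0.0, 0.993) bar (0.0, 0.09999999999999964, 0.981)
jaw t8 -> t9 (-0.5999999999999996, -0.40000000000000036, 0.971) cap (-0.09999999999999964, -0.09999999999999964, 0.992) bar (0.20000000000000018, 0.09999999999999964, 0.957)
```

View pics/cmp3.png

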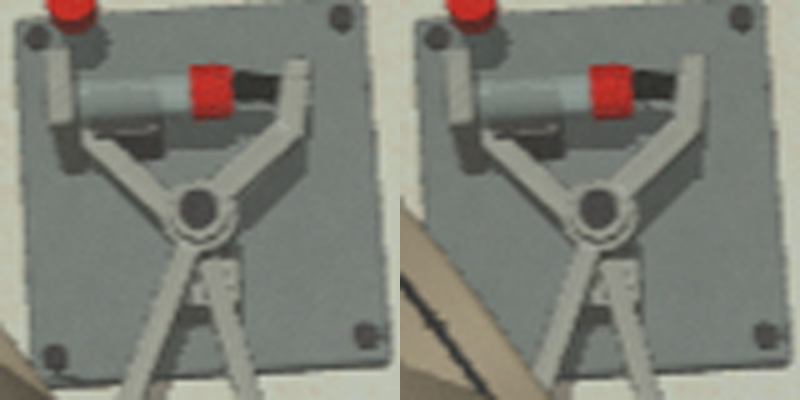

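{"method": "arm_command", "body": {"moves": [[[1,0,0,-0.08,0],[1,0,0,-0.08,0],[1,0,0,-0.16,0],[1,0,0,-0.16,0],[1,0,0.14,0,0],[1,0,0.14,0,0],[1,0,0,0,0]]]}}

```text
clock: 18.47
position: [0.5223, 0.1673, 0.1208]
ee_rot: [-0.563, -0.427, 0.563, -0.428]
ft_force: [0.7, -0.8, 0.1]
grip_width: -0.002
```

{"method": "arm_command", "body": {"moves": [[[1,0,0,0.12,0],[1,0,0,0.04,0],[1,0,0,0.04,0],[1,0,0,0,0],[1,0,0,0,0]]]}}

```text
clock: 18.88
position: [0.521, 0.1655, 0.1213]
ee_rot: [0.564, 0.429, -0.561, 0.428]
ft_force: [6.1, 9.3, -9.0]
grip_width: 0.002
```

```bash
python3 - <<'E'
from h import *
snap('scene','s10.png'); o=manip.get_obs(); print(o['position'],o['ft_force'],o['torque'])
snap('wrist','w10.png'); o=manip.get_obs(); print(o['position'],o['ft_force'],o['torque'])
a=cv2.imread('pics/s10.png')[195:265,285:365]; cv2.imwrite('pics/s10z.png',cv2.resize(cv2.convertScaleAbs(a,alpha=1.8),(686,600),interpolation=2))
a=cv2.imread('pics/w10.png'); cv2.imwrite('pics/w10z.png',cv2.resize(cv2.convertScaleAbs(a,alpha=2.5)[270:480,200:480],(800,600),interpolation=2))
E
```

```text
[0.52101771 0.16544505 0.12127045] [ 6.18013991  9.46498492 -7.86963914] [ 2.16056498 -1.55180948 -0.01716965]
[0.52099992 0.16547618 0.12125506] [ 8.10805348 10.35042802 -7.92740175] [ 2.14761785 -1.51608922  0.04912727]
```

View pics/s10z.png

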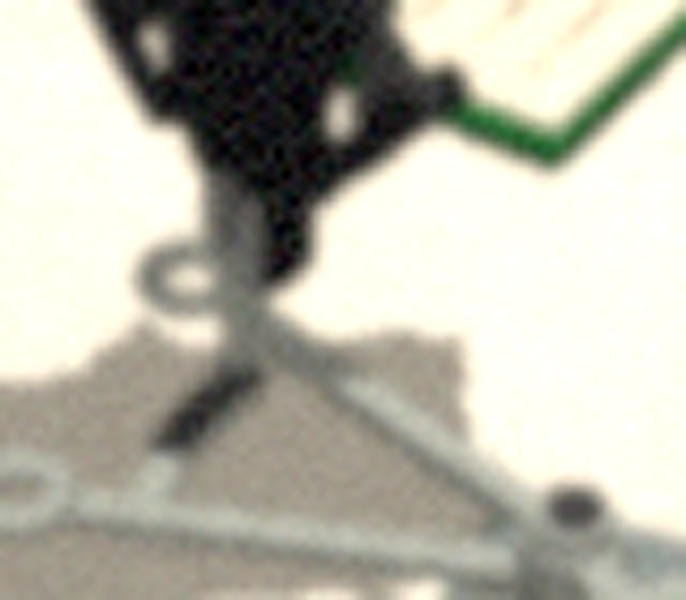

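View pics/w10z.png

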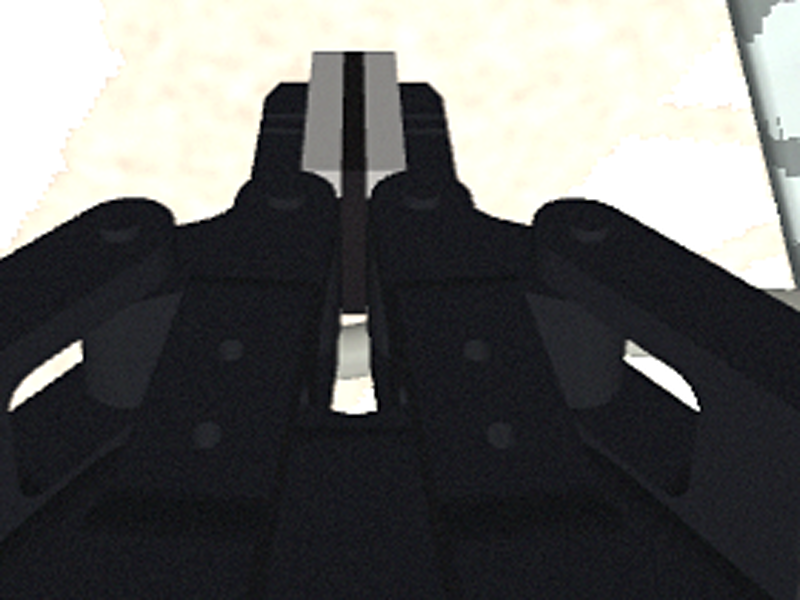

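{"method": "arm_command", "body": {"moves": [[[1,0.01,0,0.02,0],[1,0.01,0,0.02,0],[1,0.01,0,0.02,0],[1,0.01,0,0.02,0],[1,0,0,0,0]]]}}

```text
clock: 19.4
position: [0.5207, 0.1648, 0.121]
ee_rot: [0.565, 0.429, -0.56, 0.428]
ft_force: [5.8, 12.2, -3.4]
grip_width: -0.002
```

{"method": "arm_command", "body": {"moves": [[[1,0.01,0,0.02,0],[1,0.01,0,0.02,0],[1,0,0,0,0],[1,0,0,0,0]]]}}

```text
clock: 19.73
position: [0.5206, 0.1643, 0.1209]
ee_rot: [0.565, 0.429, -0.56, 0.428]
ft_force: [5.2, 14.2, 0.1]
grip_width: 0.002
```

{"method": "arm_command", "body": {"moves": [[[1,0,0,0.02,0],[1,0,0,0.02,0],[1,0.01,0,0.02,0],[1,0,0,0,0]]]}}

```text
clock: 20.07
position: [0.5202, 0.1635, 0.1209]
ee_rot: [0.565, 0.43, -0.559, 0.428]
ft_force: [4.2, 15.5, 1.4]
grip_width: -0.001
```

{"method": "arm_command", "body": {"moves": [[[1,0,0,0.02,0],[1,0.01,0,0.02,0],[1,0,0,0,0]]]}}

```text
clock: 20.32
position: [0.5199, 0.1629, 0.1208]
ee_rot: [0.565, 0.43, -0.559, 0.428]
ft_force: [4.2, 17.0, 2.5]
grip_width: 0.0
```

{"method": "arm_command", "body": {"moves": [[[1,0,0,0.02,0],[1,0,0,0.02,0],[1,0,0,0,0]]]}}

```text
clock: 20.57
position: [0.5197, 0.1623, 0.1208]
ee_rot: [0.565, 0.43, -0.559, 0.428]
ft_force: [5.0, 18.7, 1.9]
grip_width: -0.001
```

{"method": "arm_command", "body": {"moves": [[[1,0,0,0.02,0],[1,0,0,0,0],[1,0,0,0,0]]]}}

```text
clock: 20.82
position: [0.5196, 0.1621, 0.1209]
ee_rot: [0.566, 0.43, -0.559, 0.428]
ft_force: [4.8, 19.3, 0.8]
grip_width: -0.003
```

{"method": "arm_command", "body": {"moves": [[[1,0,0,0.01,0],[1,0,0,0,0],[1,0,0,0,0]]]}}

```text
clock: 21.07
position: [0.5195, 0.1621, 0.1209]
ee_rot: [0.566, 0.43, -0.558, 0.428]
ft_force: [5.5, 20.5, 0.1]
grip_width: -0.002
```

```bash
python3 - <<'E'
from m import *
F=[]
for f in('t11','t12'):
  snap('top',f+'.png'); o=manip.get_obs(); F.append(o['ft_force'])
print(o['position'],np.round(F,1).tolist(),o['torque'])
run(('t4','t5','t9','t11','t12'),'t8')
E
```

```text
[0.51948829 0.16205915 0.12086645] [[5.7, 19.9, 1.3], [5.4, 19.5, 0.2]] [ 4.19393966e+00 -1.13352814e+00 -3.73464355e-04]
jaw t8 -> t4 (1.0999999999999996, 0.5, 0.974) cap (0.7000000000000002, 0.09999999999999964, 0.982) bar (-0.5, -0.09999999999999964, 0.943)
jaw t8 -> t5 (-0.09999999999999964, -0.09999999999999964, 0.986) cap (0.09999999999999964, 0.0, 0.993) bar (0.0, 0.09999999999999964, 0.981)
jaw t8 -> t9 (-0.5999999999999996, -0.40000000000000036, 0.971) cap (-0.09999999999999964, -0.09999999999999964, 0.992) bar (0.20000000000000018, 0.09999999999999964, 0.957)
jaw t8 -> t11 (-0.5999999999999996, -0.40000000000000036, 0.97) cap (-0.09999999999999964, -0.09999999999999964, 0.992) bar (0.20000000000000018, 0.09999999999999964, 0.956)
jaw t8 -> t12 (-0.5999999999999996, -0.40000000000000036, 0.971) cap (-0.09999999999999964, -0.09999999999999964, 0.993) bar (0.20000000000000018, 0.09999999999999964, 0.954)
```

{"method": "arm_command", "body": {"moves": [[[1,0,0,0.01,0],[1,0,0,0,0],[1,0,0,0,0]]]}}

```text
clock: 21.42
position: [0.5195, 0.162, 0.1209]
ee_rot: [0.566, 0.43, -0.558, 0.428]
ft_force: [6.4, 21.8, -0.6]
grip_width: 0.001
```

{"method": "arm_command", "body": {"moves": [[[1,0,0,0.01,0],[1,0,0,0,0],[1,0,0,0,0]]]}}

```text
clock: 21.67
position: [0.5194, 0.1619, 0.1209]
ee_rot: [0.566, 0.43, -0.558, 0.428]
ft_force: [5.6, 21.4, -0.2]
grip_width: 0.002
```

```bash
python3 - <<'E'
from m import *
for k in range(6):
  snap('top','t13.png'); o=manip.get_obs(); p=o['position'];F=o['ft_force'];r=p-np.array([.6455,.0912,0]); print(np.round(p,5),np.round(F,1),np.round(o['torque'],3),(r[0]*F[1]-r[1]*F[0]+o['torque'][2])/.14)
run(('t13',),'t8'); run(('t13',),'t12')
snap('scene','s13.png')
a=cv2.imread('pics/s13.png')[195:295,285:415]; cv2.imwrite('pics/s13z.png',cv2.resize(cv2.convertScaleAbs(a,alpha=1.6),(780,600),interpolation=2))
E
```

```text
[0.51946 0.16193 0.12095] [ 6.2 22.1  0.6] [ 4.41  -1.245  0.039] -22.811341061274796
[0.51949 0.16191 0.12094] [ 6.1 20.7  0.1] [ 4.417 -1.268 -0.022] -21.876971807042068
[0.51946 0.16192 0.12093] [ 6.1 22.   0.1] [ 4.384 -1.258  0.005] -22.858863439086765
[0.51947 0.16189 0.12093] [ 5.9 21.  -0.2] [ 4.428 -1.257  0.006] -21.79359448608804
[0.51946 0.1619  0.12093] [ 5.4 21.6  0.4] [ 4.389e+00 -1.257e+00 -4.000e-03] -22.178537017589377
[0.51945 0.16192 0.12092] [ 6.5 21.3 -0.6] [ 4.414 -1.317 -0.01 ] -22.592212113974604
jaw t8 -> t13 (-0.7000000000000002, -0.40000000000000036, 0.971) cap (-0.09999999999999964, -0.09999999999999964, 0.993) bar (0.20000000000000018, 0.09999999999999964, 0.952)
jaw t12 -> t13 (0.0, 0.0, 0.994) cap (0.0, 0.0, 0.997) bar (0.0, 0.0, 0.992)
```

View pics/s13z.png

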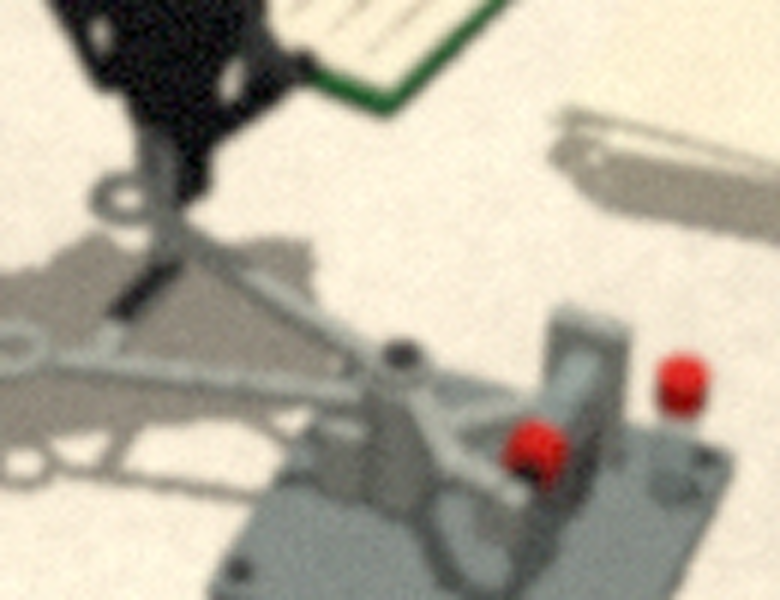

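{"method": "arm_command", "body": {"moves": [[[1,0,0,0.01,0],[1,0,0,0,0],[1,0,0,0,0]]]}}

```text
clock: 22.27
position: [0.5188, 0.1602, 0.1206]
ee_rot: [0.565, 0.43, -0.56, 0.428]
ft_force: [2.0, 15.1, 4.9]
grip_width: 0.0
```

```bash
python3 - <<'E'
from m import *
for k in range(3):
  snap('top','t14.png'); o=manip.get_obs(); p=o['position'];F=o['ft_force'];r=p-np.array([.6455,.0912,0]); print(np.round(p,5),np.round(F,1),np.round(o['torque'],3),(r[0]*F[1]-r[1]*F[0]+o['torque'][2])/.14)
run(('t14',),'t8'); run(('t14',),'t13')
E
```

```text
[0.51881 0.16017 0.12069] [ 2.1 15.2  3.9] [ 3.143 -0.288  0.024] -14.675814050800557
[0.51879 0.16016 0.12066] [ 1.3 15.4  4.9] [ 3.188 -0.326 -0.144] -15.599772939776795
[0.51878 0.16016 0.12066] [ 1.1 15.4  4.9] [ 3.069 -0.266 -0.043] -14.759724969981967
jaw t8 -> t14 (-1.0, -0.5999999999999996, 0.964) cap (-0.09999999999999964, -0.09999999999999964, 0.989) bar (0.5, 0.09999999999999964, 0.934)
jaw t13 -> t14 (-0.5, 0.0, 0.972) cap (0.0, 0.0, 0.994) bar (0.20000000000000018, 0.09999999999999964, 0.968)
```

{"method": "arm_command", "body": {"moves": [[[1,0,0,-0.04,0],[1,0,0,-0.04,0],[1,0,0,-0.04,0],[1,0,0,-0.04,0],[1,0,0,-0.08,0],[1,0,0,-0.16,0],[1,0,0,-0.2,0],[1,0,0,-0.2,0],[1,0,0,0,0],[1,0,0,0,0]]]}}

```text
clock: 23.25
position: [0.5234, 0.1754, 0.1187]
ee_rot: [-0.563, -0.428, 0.563, -0.428]
ft_force: [0.4, -0.1, 0.1]
grip_width: -0.001
```

```bash
python3 - <<'E'
from m import *
snap('top','t15.png'); snap('scene','s15.png');o=manip.get_obs(); print(o['position'],o['ft_force'],o['clock'])
run(('t15',),'t8'); run(('t15',),'t14')
o=[]
for f in ('s8','s15'):
  a=cv2.imread(f'pics/{f}.png')[205:265,290:350]; o.append(cv2.resize(cv2.convertScaleAbs(a,alpha=1.6),(390,295),interpolation=2))
cv2.imwrite('pics/cmp4.png',np.hstack(o))
E
```

```text
[0.52338075 0.17493912 0.11874005] [-0.23363568  0.47166111  0.081038  ] 23.35
jaw t8 -> t15 (-0.9000000000000004, -0.5999999999999996, 0.97) cap (-0.09999999999999964, -0.09999999999999964, 0.99) bar (0.40000000000000036, 0.09999999999999964, 0.933)
jaw t14 -> t15 (0.09999999999999964, 0.0, 0.972) cap (0.0, 0.0, 0.996) bar (0.0, 0.0, 0.978)
```

View pics/cmp4.png

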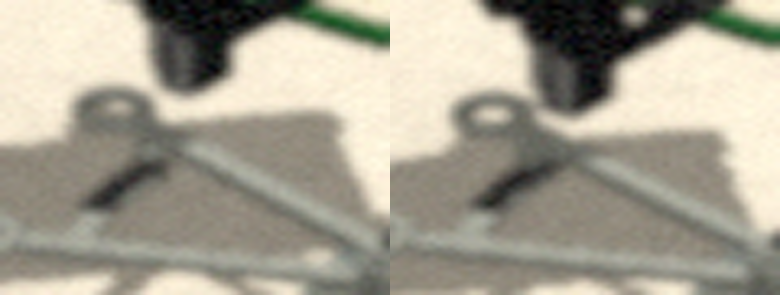

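{"method": "arm_command", "body": {"moves": [[[1,-0.64,0,0,0],[1,-0.64,0,0,0],[1,-0.64,0,0,0],[1,-0.64,0,0,0],[1,-0.64,0,0,0],[1,0,0.09,0.6,0],[1,0,0.09,0.6,0],[1,0,0.09,0.6,0],[1,0,0.09,0.6,0],[1,0,0.09,0.6,0],[1,0,0.09,0.6,0],[1,0,0.09,0.6,0]]]}}

```text
clock: 24.35
position: [0.5103, 0.0687, 0.1989]
ee_rot: [-0.563, -0.428, 0.563, -0.428]
ft_force: [-0.4, 0.9, -1.2]
grip_width: -0.0
```

{"method": "arm_command", "body": {"moves": [[[1,0,0.09,0.55,0],[1,0,0,0,0],[1,0,0,0,0],[1,0,0,0,0]]]}}

```text
clock: 24.68
position: [0.5091, 0.0567, 0.199]
ee_rot: [0.563, 0.428, -0.563, 0.428]
ft_force: [-0.2, -0.3, -0.6]
grip_width: -0.004
```

```bash
python3 - <<'E'
from m import *
snap('top','t16.png'); snap('scene','s16.png');snap('wrist','w16.png');o=manip.get_obs(); print(o['position'],o['ft_force'],o['clock'])
run(('t16',),'t8'); run(('t16',),'t14')
for n in ('scene','top','wrist'):
  for r in manip.pinpoint('latch_ring',n)[:1]: print(n,r['confidence'],r['pixel'],ray(n,r['pixel'],.056))
a=cv2.imread(f'pics/s16.png')[180:280,255:385]; cv2.imwrite('pics/s16z.png',cv2.resize(cv2.convertScaleAbs(a,alpha=1.6),(780,600),interpolation=2))
E
```

```text
[0.50904215 0.056914   0.19892167] [ 0.10496509 -0.78114742 -0.18742582] 24.8333
jaw t8 -> t16 (-4.0, 2.1999999999999993, 0.06) cap (-6.0, -6.0, 0.014) bar (-5.0, -4.9, 0.166)
jaw t14 -> t16 (-3.4, 2.9000000000000004, 0.005) cap (-6.0, -6.0, 0.043) bar (-5.4, -5.0, 0.14)
scene 0.91 [251.4, 286.3] [0.50841016 0.05941766 0.056     ]
wrist 0.65 [252.2, 322.7] [0.50973353 0.05660109 0.056     ]
```

View pics/s16z.png

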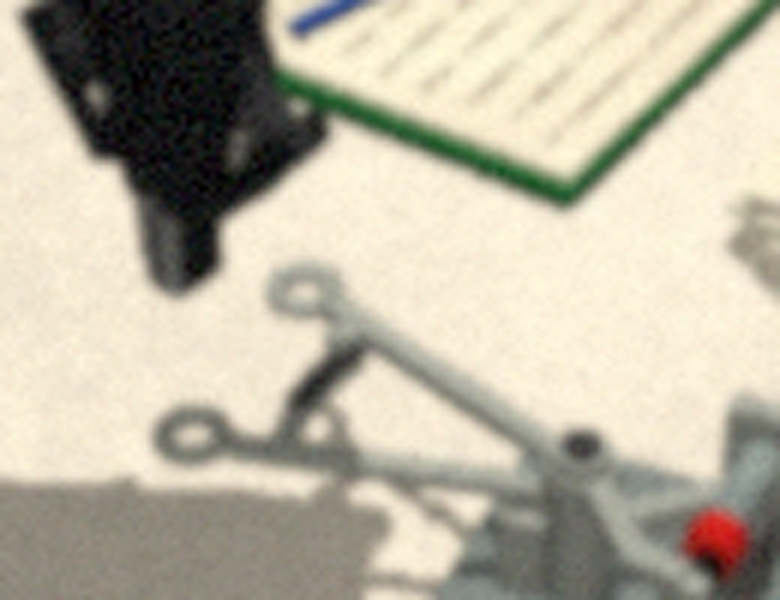

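View pics/w16.png

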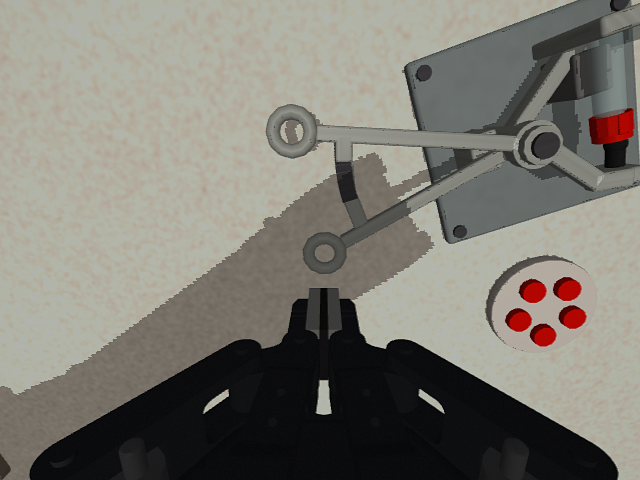

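{"method": "arm_command", "body": {"moves": [[[1,0.5,0,0,0],[1,0.5,0,0,0],[1,0.5,0,0,0],[1,0.5,0,0,0],[1,0.3,0,0,0],[1,0.1,0,0,0],[1,0,0,0,0],[1,0,0,0,0]]]}}

```text
clock: 25.65
position: [0.5092, 0.056, 0.139]
ee_rot: [0.563, 0.428, -0.563, 0.428]
ft_force: [0.9, -0.2, 0.5]
grip_width: -0.002
```

{"method": "arm_command", "body": {"moves": [[[1,0.04,0,0,0],[1,0.04,0,0,0],[1,0.04,0,0,0],[1,0.04,0,0,0],[1,0.04,0,0,0],[1,0.04,0,0,0],[1,0,0,0,0]]]}}

```text
clock: 26.23
position: [0.509, 0.0559, 0.1327]
ee_rot: [-0.563, -0.428, 0.563, -0.428]
ft_force: [-0.3, -0.4, 0.3]
grip_width: 0.003
```

{"method": "arm_command", "body": {"moves": [[[1,0.04,0,0,0],[1,0.04,0,0,0],[1,0.04,0,0,0],[1,0,0,0,0]]]}}

```text
clock: 26.57
position: [0.5091, 0.0559, 0.1303]
ee_rot: [-0.563, -0.428, 0.563, -0.428]
ft_force: [-2.9, -0.6, 5.5]
grip_width: 0.001
```

{"method": "arm_command", "body": {"moves": [[[1,0.04,0,0,0],[1,0.04,0,0,0],[1,0,0,0,0]]]}}

```text
clock: 26.82
position: [0.5092, 0.056, 0.1279]
ee_rot: [0.563, 0.428, -0.563, 0.428]
ft_force: [0.6, 0.6, 2.3]
grip_width: -0.002
```

{"method": "arm_command", "body": {"moves": [[[1,0.04,0,0,0],[1,0.04,0,0,0],[1,0,0,0,0]]]}}

```text
clock: 27.07
position: [0.5092, 0.0559, 0.1258]
ee_rot: [0.563, 0.428, -0.563, 0.428]
ft_force: [0.2, 0.6, 2.9]
grip_width: -0.002
```

{"method": "arm_command", "body": {"moves": [[[1,0.04,0,0,0],[1,0.02,0,0,0],[1,0,0,0,0],[1,0,0,0,0]]]}}

```text
clock: 27.4
position: [0.5091, 0.056, 0.1244]
ee_rot: [0.563, 0.428, -0.563, 0.428]
ft_force: [-0.3, 1.1, 3.1]
grip_width: 0.002
```

```bash
python3 - <<'E'
from m import *
snap('scene','s17.png');o=manip.get_obs(); print(o['position'],o['ft_force'],o['clock'])
a=cv2.imread(f'pics/s17.png')[180:300,255:410]; cv2.imwrite('pics/s17z.png',cv2.resize(cv2.convertScaleAbs(a,alpha=1.6),(775,600),interpolation=2))
E
```

```text
[0.50912969 0.05595742 0.1244552 ] [0.71288868 0.52112467 3.19519395] 27.45
```

View pics/s17z.png

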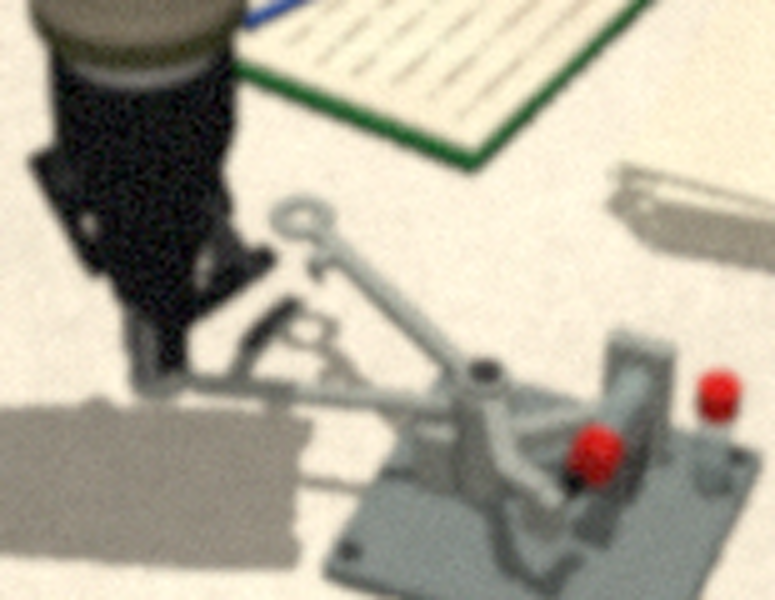

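{"method": "arm_command", "body": {"moves": [[[1,-0.1,0,0,0],[1,-0.2,0,0,0],[1,-0.4,0,0,0],[1,-0.8,0,0,0],[1,-1,0,0,0],[1,-1,0,0,0],[1,-1,0,0,0],[1,-0.5,0,0,0],[1,0,0,0,0],[1,0,0,0,0],[1,0,0,0,0],[1,0,0,0,0]]]}}

```text
clock: 28.45
position: [0.5085, 0.0557, 0.2482]
ee_rot: [-0.562, -0.428, 0.563, -0.428]
ft_force: [0.0, -1.0, 0.0]
grip_width: -0.001
```

```bash
python3 - <<'E'
from m import *
snap('scene','s18.png');snap('wrist','w18.png');o=manip.get_obs(); print(o['position'],o['ft_force'],o['clock'])
d=np.abs(g('scene0')-g('s18')); 
a=cv2.imread(f'pics/s18.png')[180:345,255:420]; cv2.imwrite('pics/s18z.png',cv2.resize(cv2.convertScaleAbs(a,alpha=1.6),(600,600),interpolation=2))
E
```

```text
[0.50860981 0.0558024  0.24839212] [-0.59006108  0.54241446 -0.05687742] 28.55
```

View pics/s18z.png

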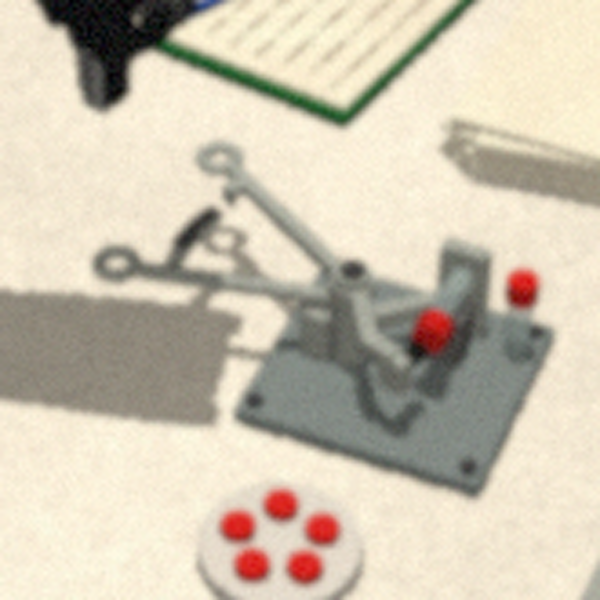

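View pics/w18.png

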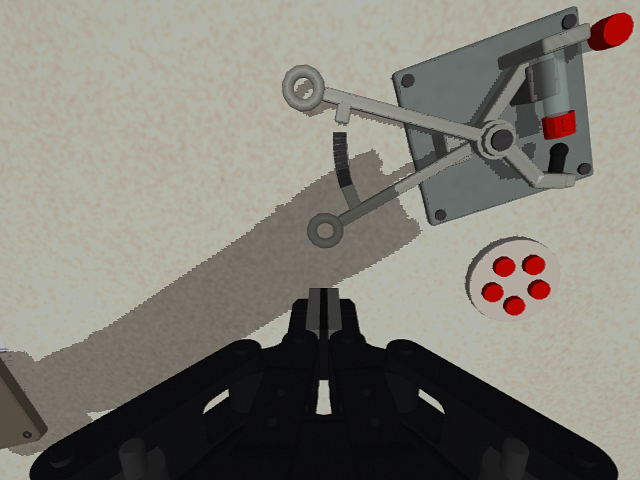

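The last pictures show the pliers fully open, with the pad clear of the cap, the vial looking whole, and the dish and spare vial undisturbed.

```bash
python3 -c "
from workcell import manip
print(manip.hand_in())"
```

```text
the job is handed in; nothing more can be done
None
```

The cap is pressed home, the ratchet held it with the hand off for over 2 s, and the pliers are sprung fully open again. I handed the job in at about 28.6 s, with the arm clear of everything.

- **Closing:** I closed the handle with the shut fingertips. On the first try I backed off just short of the 0.20 tooth and it dropped back to 0.16. A second try stopped short of the click at about 21 N. I moved the contact point and the third push clicked. That left about 15 N on the ring, slightly over the 10–14 N wanted. The pictures then showed the handle resting at the 0.20 tooth.
- **Force over the guidance:** just before that last click the ring force was about 22 N, above the 15–20 N peak given and right at the level where the vial may crack. I judged from the pictures and the force left after the click that the pad stayed below 35 N. I did not measure the pad force directly.
- **Cap:** it stopped moving in the pictures while the force kept rising, so I take it as fully home.
- **Release:** pressing the still handle's ring down about 7–8 mm, with at most about 6 N measured, freed the teeth. The swinging ring came back to its open position in the picture to within a pixel.
- **Last checks:** the final pictures show the vial with no visible crack, and the spare vial and dish undisturbed. I did not measure the timer or the pen at the end, but the arm never went low near either.

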